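# Rinse the steel tumbler on the glass rinser and rack it

## Task

The steel tumbler has just been washed and stands mouth-down on the mat: rinse the suds out of it by pressing it, mouth-down and centred, onto the star of the glass rinser until the star is fully down, and keep it down for two seconds. Then set the tumbler gently, mouth-down, across the two rails of the draining rack beside the glass already there, and leave everything else where it is.

Things in the scene. Friction and masses are not known exactly. Their poses are not given: they have to be found in the camera images.
- tumbler: Brushed-steel drinking tumbler, the thing to rinse: round, standing mouth-down on the mat, 120 mm tall, outer diameter 72 mm at the mouth (below) narrowing evenly to 58 mm at its closed base (on top), wall 3 mm, 0.13 to 0.27 kg. Origin at the centre of the mouth (its lower end as it stands), z up towards the closed base.
- mat: Fixed sea-green washing-up mat, 250 (along its x) by 180 (along its y) by 5 mm, on which the tumbler and the wooden spoon lie. Origin at the centre of its underside; z up.
- rinser: Fixed glass rinser: square stainless drain pan 190 by 190 mm, plate top at 8 mm, rolled edge at 13 mm height, with a sprung black six-armed star in its middle. Origin at the centre of its underside, on the star's axis; z up.
- star_top (a point): Centre of the flat top of the rinser's black star (96 mm across its six arms, each 8 mm wide and 8 mm thick; the centre hub, 32 mm across, stands 3 mm above the arms). The arms' top, and this point, are 45 mm above the counter when up; the point goes down with the star. The tumbler's rim rests on the arms, with the hub inside the mouth.
- star (a joint): How far the star is pressed down, in m: 0 is up, 0.010 is fully down on its stop (arms' top then 35 mm above the counter). It is straight vertical travel against a spring: about 4 N to start, 11 N at the stop; it springs back up by itself and the tumbler's own weight does not press it.
- rack: Fixed draining rack: two parallel steel rails of 7 mm round bar, 300 mm long along the rack's x, at y = -22 and +22 mm (44 mm apart), their tops 85 mm above the counter, over a white drip tray 330 (x) by 115 (y) mm; legs at the two ends (x = -150 and +150 mm). Origin at the centre of its underside, midway between the rails. A vessel standing on it has its rim across both rails.
- glass: Green drinking glass already draining mouth-down on the rails somewhere along the rack, 66 mm diameter at the mouth (below), 54 mm on top, 100 mm tall, loose. Origin at the centre of its mouth (lower end), z up. To be left alone.
- spoon: Wooden spoon, 220 mm long, lying on the mat beside the tumbler along its own x (roughly along the mat's x, on the mat's -y half; the tumbler stands on the +y half). Origin at the middle of its underside. To be left alone.
- blender_jar: Lidded glass blender jar with a black collar and lid, 124 mm diameter, 208 mm tall, with a glass handle that reaches out to 100 mm from the axis at its own +y side; loose. Origin at the centre of its underside. To be left alone.
- container: Purple plastic container with a lighter purple flip-top lid, 89 by 89 by 109 mm, loose. Origin at the centre of its underside. To be left alone.
Things that resemble listed ones, but are neither listed nor needed, are in the scene too. There is more than one size of the tumbler; the job needs the smallest.

How it is judged:
By the outcome, as a careful person would: the job done as asked, in the order asked, and still so for the second after the job is handed in, with the robot touching nothing.
It also fails if it takes over 48 s, if anything falls off the work surface, if the arm or the gripper's body presses on something with over 40 N, if the wrist force passes 120 N, or if a joint passes its speed limit or range.

## Robot

A 7-joint arm with a two-finger parallel gripper is mounted at the origin on the work surface. World frame = base frame: x ahead of the robot, y to its left, z up, the work surface at z = 0. Lengths are in m, angles in rad, forces in N, time in s.
With the tool pointing down it reaches from about 0.35 to 0.9 m from the base axis. Payload 8.1 kg.
Tool frame: the origin (TCP) lies at the very end of the fingers, on their centre line; the grasp point (between the pads) lies 19 mm behind it; z points along the fingers, y is the line along which they close (so a half turn about z gives the same grasp; the last joint's range is limited). The gripper opens to 92 mm and grips with 3 to 60 N. Pads are 19 mm wide; open, the fingers measure 130 mm over their backs; the gripper's body (75 mm by 190 mm) begins 47 mm behind the grasp point.
Start: joints at [1.043, 0.434, 0.025, 1.573, -0.012, 1.134, -0.075], TCP at [0.258, -0.569, 0.227] pointing down, gripper open.
Joint ranges: [-2.62, 2.62], [-0.44, 2.09], [-1.27, 1.32], [0.08, 2.57], [-1.32, 4.46], [0.12, 2], [-2.74, 2.74]. Speed limits (rad/s): [2.22, 2.22, 3.01, 3.01, 3.14, 3.14, 3.14].

## Interface

Orientations are given as a rotation vector (axis times angle).
In Python, from cell import observe, get_image, sign_off, find_in, trace, place_of gives the robot as it stands. The module is installed in compiled form; this text tells all that it offers.
- The arm moves only by the shell command python3 -m handwheel 'ROWS' [OPENING] [FORCE]. ROWS is JSON, a list of rows, each a list of 6 numbers: the shift along the tool's x, y, z each as a share of 0.02 m, from -1 to 1, then the turn, a rotation vector about the tool's x, y, z each as a share of 4 degrees, from -1 to 1. A call has 1 to 8 rows; each row shifts and turns the commanded pose from where the row before left it, along the tool's axes as they then stand; what a row does not reach is not made up. A row lasts 1/12 s, in which the tool goes at most 41.7 mm and 7.16 degrees, less where a joint would pass 70% of its speed; a pose out of reach is approached as far as the arm can. A call with a number of a shift or a turn outside -1 to 1 is refused whole. A call with a gripper value outside its range is refused whole. OPENING is the opening, from 0 (shut) to 1 (fully open), set as the call begins (- or left out, the last holds). The fingers move at their own pace and stop on an object; FORCE is the grip in N (left out, the last holds). Time passes only in rows, so rows that do not move let the fingers close. It gives the time, the measured TCP pose, the force, the opening and the grip force at its end, in the units of the state.
- observe(): the state, without advancing time (a new reading comes with each control period).
- get_image(name): name is "side" or "top"; returns a dict with "image" (384x512x3 uint8, red, green, blue), "fx", "fy", "cx", "cy" (pixels), "position" and "orientation" of the camera in the world. Camera axes: x right, y down, z forward; pixel columns grow to the right and rows downward; lengths in m; the calibration is good to about 2 mm. A picture is of the moment at which its call begins. There is no depth.
- sign_off(): hands the job in; it is judged then, once.
Trained networks look in the newest picture that a camera, given by its name, has taken for a name from the list of things; names that differ only in an ending like _2 or _b are one class to them, and where a whole thing is asked for, a point or a joint stands for the part that bears it (a point fixed in the world has none). Each returns a list of dicts, best first, with "score" (0 to 1); they miss things now and then, are a little off and sometimes report something else, mostly with a low value. They report only what shows in the picture. A call takes as long as a camera call. They do not tell look-alikes from the thing itself.
- find_in(label, camera): "rect" ([centre column, centre row, width, height] as shares, 0 to 1, of the picture: columns of its width, rows of its height, round what is visible of it).
- trace(label, camera): "region" (384x512 bool, what is visible of it) and "rect" ([centre column, centre row, width, height] as shares, 0 to 1, of the picture: columns of its width, rows of its height, round what is visible of it).
- place_of(label, camera): "point" ([column, row] as shares, 0 to 1, of the picture: columns of its width, rows of its height: a listed point, or the origin of a listed thing).
The state is a dict: "clock": time; "joints": joint angles; "dq": joint speeds; "joint_efforts": joint torques, N m; "position": TCP position; "ee_rot": TCP orientation; "force": force on the tool from outside, world axes, zero at the start; "ft_torque": the same for the moment, N m; "width": opening from 0.0 (shut) to 1.0 (fully open); "gripper_force": force on a finger pad.
Only numpy, scipy, OpenCV 4.12 (cv2) and the standard library are available. Lean on these libraries where they do the work, as an engineer would, in place of code of your own. Each camera call takes 0.05 s, during which the arm holds its last target. There are 200 camera calls.

## Working session

There is one attempt and no reset: what is moved stays moved. The work goes in short steps, Python scripts to look and compute and a shell command to move; the robot and the scene stay as the last step left them, time stands still between calls to the robot, and variables do not carry over. Pictures are saved under pics/ and viewed, at most 10 in all, crops included, and the job is handed in when it is done.

```bash
mkdir -p pics; cat > h.py <<'E'
import numpy as np, cv2
from cell import *
from scipy.spatial.transform import Rotation as R
def Rm(o):
    o=np.array(o,float)
    if o.shape==(3,3): return o
    return (R.from_rotvec(o) if o.size==3 else R.from_quat(o)).as_matrix()
def ray(im,u,v):
    d=Rm(im["orientation"])@np.array([(u-im["cx"])/im["fx"],(v-im["cy"])/im["fy"],1.]); return np.array(im["position"]),d
def atz(im,u,v,z):
    p,d=ray(im,u,v); return p+d*(z-p[2])/d[2]
def proj(im,P):
    q=(np.array(P)-im["position"])@Rm(im["orientation"]); return q[:2]/q[2]*[im["fx"],im["fy"]]+[im["cx"],im["cy"]]
def two(ia,a,ib,b):
    p,d=ray(ia,*a);q,e=ray(ib,*b); s=np.linalg.lstsq(np.c_[d,-e],q-p,rcond=None)[0]
    A=p+d*s[0];B=q+e*s[1]; return (A+B)/2,np.linalg.norm(A-B)
E
python3 - <<'E'
from h import *
I={}
for n in("top","side"):
    I[n]=get_image(n); cv2.imwrite(f"pics/{n}0.png",I[n]["image"][:,:,::-1]); print(n,I[n]["position"],I[n]["orientation"],I[n]["fx"])
s=observe();print(s["position"],s["ee_rot"],s["force"],s["width"])
hz={"tumbler":.005,"star_top":.045,"rack":0,"glass":.085,"rinser":0,"mat":0,"spoon":.005,"blender_jar":0,"container":0}
for l,z in hz.items():
  for n in I:
    for r in place_of(l,n)[:4]:
        if r["score"]<.2: continue
        u,v=np.array(r["point"])*[512,384]; print(l,n,round(r["score"],2),round(u),round(v),atz(I[n],u,v,z).round(3)[:2])
E
```

```text
top [ 0.27735659 -0.00789576  1.70580855] [-2.15172794  2.20446201 -0.10194667] 412.95617872334685
side [ 1.01825975 -1.07535454  1.05256567] [-2.19845699 -0.57294672  0.25644614] 433.04646927510026
[ 0.25734038 -0.56907773  0.22601335] [-3.06971355e+00 -6.61885592e-01  6.81278588e-04] [-0.19941233 -0.32832607  0.65340756] 0.9986610003447401
tumbler top 0.79 145 217 [0.312 0.428]
tumbler top 0.55 178 190 [0.42 0.29]
tumbler top 0.55 176 227 [0.27  0.302]
tumbler side 0.81 276 132 [0.318 0.426]
tumbler side 0.73 289 154 [0.44  0.302]
tumbler side 0.59 249 147 [0.273 0.265]
star_top top 0.5 254 164 [ 0.515 -0.025]
star_top top 0.37 313 160 [ 0.527 -0.266]
star_top side 0.57 268 198 [ 0.515 -0.03 ]
rack top 0.92 312 156 [ 0.552 -0.267]
rack side 0.81 241 250 [ 0.534 -0.258]
rack side 0.43 131 299 [ 0.352 -0.577]
glass top 0.54 318 149 [ 0.566 -0.28 ]
glass side 0.87 253 238 [ 0.582 -0.261]
rinser top 0.83 252 166 [ 0.513 -0.018]
rinser side 0.94 268 207 [ 0.515 -0.031]
mat top 0.74 191 173 [0.49  0.237]
mat top 0.63 316 148 [ 0.582 -0.285]
mat side 0.92 293 161 [0.477 0.27 ]
spoon top 0.52 199 174 [0.487 0.205]
spoon side 0.61 243 253 [ 0.548 -0.268]
spoon side 0.47 288 169 [0.484 0.205]
blender_jar top 0.74 387 206 [ 0.334 -0.569]
blender_jar side 0.8 128 298 [ 0.341 -0.577]
container top 0.85 128 181 [0.463 0.499]
container side 0.63 310 133 [0.453 0.5  ]
```

View pics/top0.png

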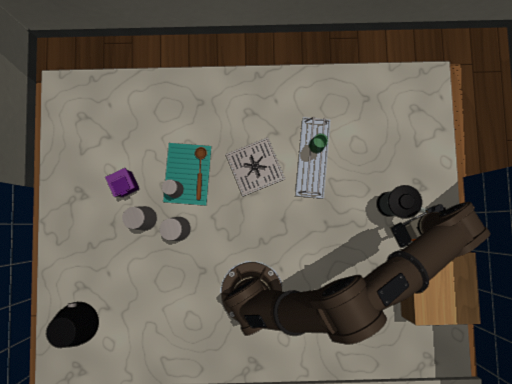

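View pics/side0.png

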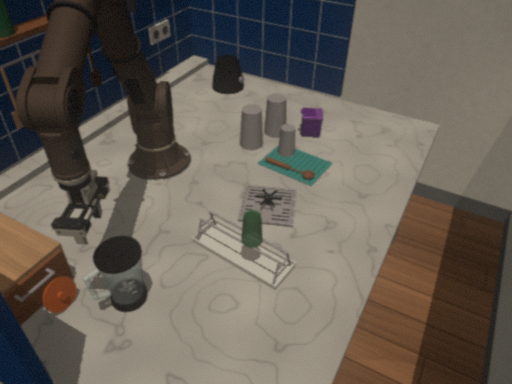

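The smallest tumbler is the one on the mat (top ~172,187; side ~287,140). The two taller look-alikes are at top (138,217) and (175,229). The star is at top (255,165), and the rack is at (312,158) with the glass at (318,143). Next I'll refine these poses with silhouette fits.

```bash
cat >> h.py <<'E'
from scipy.optimize import minimize
def frus(x,y,z,d0,d1,h):
    t=np.linspace(0,2*np.pi,40,endpoint=False);c=np.c_[np.cos(t),np.sin(t)]
    return np.r_[np.c_[x+d0/2*c[:,0],y+d0/2*c[:,1],0*t+z],np.c_[x+d1/2*c[:,0],y+d1/2*c[:,1],0*t+z+h]]
def box(x,y,a,boxes):
    P=[[sx*X/2,sy*Y/2,z] for X,Y,z in boxes for sx in(-1,1) for sy in(-1,1)];P=np.array(P)
    c,s=np.cos(a),np.sin(a);return np.c_[x+c*P[:,0]-s*P[:,1],y+s*P[:,0]+c*P[:,1],P[:,2]]
def sil(im,P):
    K=8;m=np.zeros((384*2,512*2),np.uint8)
    h=cv2.convexHull(((np.array([proj(im,p) for p in P])+.5)*2-.5).astype(np.float32))
    cv2.fillConvexPoly(m,np.round(h*16).astype(np.int32),255,shift=4)
    return cv2.resize(m,(512,384),interpolation=cv2.INTER_AREA)/255.
def hullreg(r):
    p=np.argwhere(r)[:,::-1].astype(np.int32);m=np.zeros(r.shape,np.uint8);cv2.fillConvexPoly(m,cv2.convexHull(p),1);return m>0
def pick(label,n,uv,hull=False):
    b=None
    for r in trace(label,n):
        d=np.hypot(*(np.array(r["rect"][:2])*[512,384]-uv))
        if b is None or d<b[0]: b=(d,r)
    if b is None or b[0]>25: return None
    return hullreg(b[1]["region"]) if hull else b[1]["region"]
def fit(model,p0,regs,I):
    f=lambda p:sum(np.abs(sil(I[n],model(*p))-r).sum() for n,r in regs.items() if r is not None)
    s=np.eye(len(p0))*.008; s[2:]*=10
    r=minimize(f,p0,method="Nelder-Mead",options=dict(initial_simplex=np.r_[[p0],np.array(p0)+s],xatol=2e-4,fatol=.2))
    return r.x.round(4),round(r.fun,1),{n:(None if v is None else int(v.sum())) for n,v in regs.items()}
E
python3 - <<'E'
from h import *
I={n:get_image(n) for n in("top","side")}
T={"tumbler":(lambda x,y:frus(x,y,.005,.072,.058,.12),(.43,.297),.06,0),
"glass":(lambda x,y:frus(x,y,.085,.066,.054,.1),(.575,-.27),.13,0),
"rinser":(lambda x,y,a:box(x,y,a,[(.19,.19,0),(.19,.19,.013)]),(.514,-.025,.3),.005,1),
"rack":(lambda x,y,a:box(x,y,a,[(.33,.115,0),(.3,.051,.085)]),(.54,-.262,-.08),.04,1),
"mat":(lambda x,y,a:box(x,y,a,[(.25,.18,0),(.25,.18,.005)]),(.485,.24,0),.0,1)}
for l,(m,p0,zc,h) in T.items():
    regs={n:pick(l,n,proj(I[n],(p0[0],p0[1],zc)),h) for n in I}
    print(l,*fit(m,p0,regs,I))
    for n in I: 
        if regs[n] is not None: print("   ",n,*fit(m,p0,{n:regs[n]},I)[:2])
# dark star pixels
im=I["top"]["image"].astype(int); g=im.max(2)
m=(g<60); m[:140]=0;m[190:]=0;m[:,:232]=0;m[:,282:]=0
v,u=np.nonzero(m); print("star",u.mean(),v.mean(),len(u),atz(I["top"],u.mean(),v.mean(),.043))
for n,b in(("top",(100,260,100,350)),("side",(80,290,180,340))):
    c=I[n]["image"][b[0]:b[1],b[2]:b[3],::-1]; f=cv2.resize(c,None,fx=3,fy=3,interpolation=cv2.INTER_CUBIC)[:600]; cv2.imwrite(f"pics/{n}c.png",f)
E
```

```text
tumbler [0.4241 0.3083] 71.8 {'top': 304, 'side': 539}
    top [0.4247 0.3065] 25.1
    side [0.4225 0.3118] 33.2
glass [ 0.5795 -0.2692] 121.6 {'top': 258, 'side': 659}
    top [ 0.5779 -0.2716] 42.3
    side [ 0.5784 -0.2662] 67.8
rinser [ 0.5116 -0.0252  0.3652] 171.9 {'top': 2199, 'side': 2114}
    top [ 0.5117 -0.0259  0.3588] 68.7
    side [ 0.5123 -0.0231  0.354 ] 75.7
rack [ 0.5431 -0.2655 -0.117 ] 349.9 {'top': 2503, 'side': 3857}
    top [ 0.5425 -0.2679 -0.1231] 254.3
    side [ 0.5441 -0.2655 -0.1248] 92.3
mat [ 0.4869  0.2569 -0.1058] 196.6 {'top': 2670, 'side': 1659}
    top [ 0.4871  0.2562 -0.1068] 83.5
    side [ 0.4888  0.2592 -0.1044] 95.3
star 254.60504201680672 165.5966386554622 119 [ 0.50958597 -0.02694047  0.043     ]
```

View pics/topc.png

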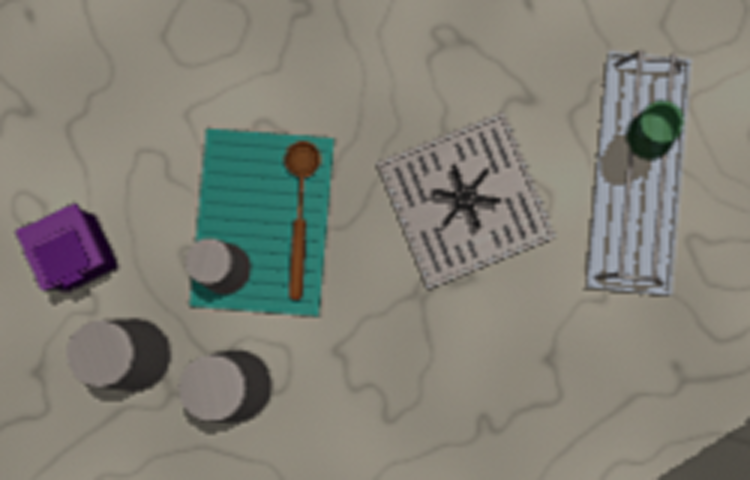

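Both cameras agree, in metres:

| Item | x | y | Note |
|---|---|---|---|
| Tumbler | 0.424 | 0.308 | |
| Star | 0.511 | -0.026 | |
| Rack | 0.543 | -0.266 | yaw -0.12 rad |
| Glass | 0.579 | -0.270 | |
| Placing spot | 0.478 | -0.259 | free rail, 65 mm from rack centre |

I'll raise and turn the tool first.

```bash
cat >> h.py <<'E'
def need(x,y,z,yaw=-.12):
    s=observe();M=Rm(s["ee_rot"]);T=np.c_[[np.cos(yaw),np.sin(yaw),0],[np.sin(yaw),-np.cos(yaw),0],[0,0,-1]]
    d=M.T@(np.array([x,y,z])-s["position"]);w=R.from_matrix(M.T@T).as_rotvec(degrees=True)
    print("units",(d/.02).round(2),(w/4).round(2),"t",round(s["clock"],2),"p",np.round(s["position"],4),"F",np.round(s["force"],1),"w",round(s["width"],3),"g",np.round(s["gripper_force"],1),"q",np.round(s["joints"],2))
E
python3 -m handwheel '[[0,0,-0.7,0,0,0.97],[0,0,-0.7,0,0,0.97],[0,0,-0.7,0,0,0.97],[0,0,-0.7,0,0,0.97],[0,0,-0.7,0,0,0.97],[0,0,-0.7,0,0,0.97],[0,0,-0.7,0,0,0.97],[0,0,-0.7,0,0,0.97]]' 1 20
python3 -c "
from h import *
need(.5,-.1,.33)"
```

```text
clock: 2.27
position: [0.2576, -0.5694, 0.3395]
ee_rot: [3.136, -0.189, 0.0]
force: [0.8, -0.6, -0.3]
width: 0.999
gripper_force: 0.0
units [  9.22 -24.75   0.47] [ 0. -0. -0.] t 2.27 p [ 0.2576 -0.5694  0.3395] F [ 0.8 -0.6 -0.3] w 0.999 g 0.0 q [ 0.96  0.37  0.15  1.4  -0.06  1.38 -0.58]
```

```bash

python3 -m handwheel '[[0.38,-1,0,0,0,0],[0.38,-1,0,0,0,0],[0.38,-1,0,0,0,0],[0.38,-1,0,0,0,0],[0.38,-1,0,0,0,0],[0.38,-1,0,0,0,0],[0.38,-1,0,0,0,0],[0.38,-1,0,0,0,0]]' >/dev/null
python3 -m handwheel '[[0.38,-1,0,0,0,0],[0.38,-1,0,0,0,0],[0.38,-1,0,0,0,0],[0.38,-1,0,0,0,0],[0.38,-1,0,0,0,0],[0.38,-1,0,0,0,0],[0.38,-1,0,0,0,0],[0.38,-1,0,0,0,0]]' >/dev/null
python3 -m handwheel '[[0.38,-1,0,0,0,0],[0.38,-1,0,0,0,0],[0.38,-1,0,0,0,0],[0.38,-1,0,0,0,0],[0.38,-1,0,0,0,0],[0.38,-1,0,0,0,0],[0.38,-1,0,0,0,0],[0.38,-1,0,0,0,0]]' >/dev/null
python3 -c "
from h import *
need(.424,.308,.22)"
```

```text
units [ -5.99 -20.5    5.94] [ 0.   -0.    0.04] t 4.27 p [ 0.4951 -0.1131  0.3389] F [-0.   0.3  0.5] w 0.999 g 0.0 q [ 0.27  0.18 -0.18  1.66  0.03  1.31 -1.6 ]
```

```bash

python3 -m handwheel '[[-0.3,-1,0,0,0,0],[-0.3,-1,0,0,0,0],[-0.3,-1,0,0,0,0],[-0.3,-1,0,0,0,0],[-0.3,-1,0,0,0,0],[-0.3,-1,0,0,0,0],[-0.3,-1,0,0,0,0],[-0.3,-1,0,0,0,0]]' >/dev/null
python3 -m handwheel '[[-0.3,-1,0,0,0,0],[-0.3,-1,0,0,0,0],[-0.3,-1,0,0,0,0],[-0.3,-1,0,0,0,0],[-0.3,-1,0,0,0,0],[-0.3,-1,0,0,0,0],[-0.3,-1,0,0,0,0],[-0.3,-1,0,0,0,0]]' >/dev/null
python3 -m handwheel '[[-0.3,-1,0.8,0,0,0],[-0.3,-1,0.8,0,0,0],[-0.3,-1,0.8,0,0,0],[0,0,0.8,0,0,0],[0,0,0.8,0,0,0],[0,0,0.8,0,0,0],[0,0,0,0,0,0]]' >/dev/null
python3 - <<'E'
from h import *
need(.424,.308,.075)
I={n:get_image(n) for n in("top","side")}
p0=(.424,.308);m=lambda x,y:frus(x,y,.005,.072,.058,.12)
for n in I:
    r=pick("tumbler",n,proj(I[n],(*p0,.06)))
    if r is not None: print(n,*fit(m,p0,{n:r},I))
f=I["side"]["image"][80:230,200:400,::-1]; cv2.imwrite("pics/side2.png",cv2.resize(f,None,fx=4,fy=4,interpolation=cv2.INTER_CUBIC))
E
```

```text
units [-0.19 -1.64  8.24] [0.05 0.05 0.05] t 6.18 p [0.4246 0.2755 0.24  ] F [-0.1 -0.3 -0.9] w 1.001 g 0.0 q [-0.29  0.28 -0.48  1.8   0.14  1.1  -2.51]
side [0.4248 0.3127] 17.3 {'side': 517}
```

View pics/side2.png

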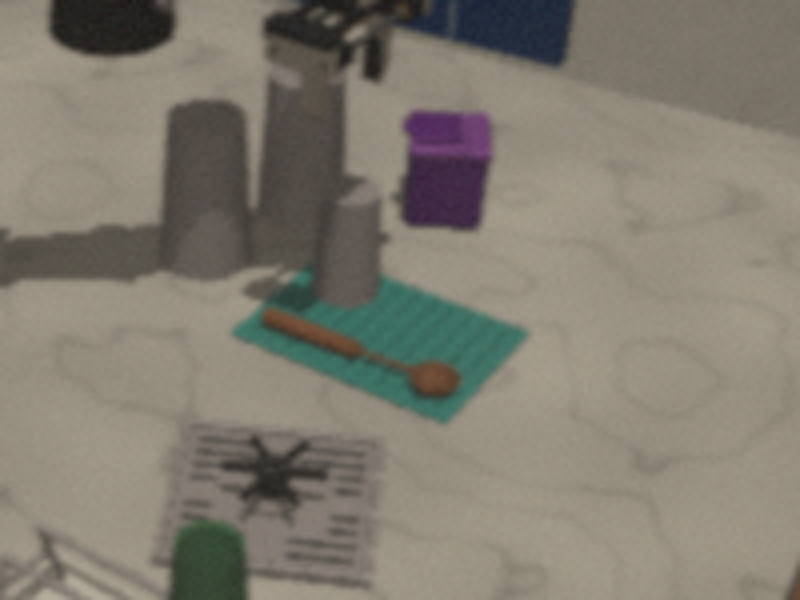

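The side view shows the hand above, with the small tumbler at crop (348,245) on the mat and the spoon clear. Joint 7 is near its limit, so I'll turn back about 10°, centre and check.

```bash

python3 -m handwheel '[[0,-0.5,0,0,0,-0.8],[0,-0.6,0,0,0,-0.8],[0,-0.6,0,0,0,-0.8],[0,0,0,0,0,0]]' >/dev/null
python3 -c "
from h import *
need(.424,.309,.072,.05)"
```

```text
units [-0.22  0.22  8.6 ] [-0.04 -0.02  0.07] t 6.72 p [0.4279 0.3132 0.244 ] F [-1.2  0.8 -0.2] w 1.0 g 0.0 q [-0.33  0.32 -0.52  1.75  0.17  1.12 -2.42]
```

```bash

python3 -m handwheel '[[-0.2,0.2,0.5,0,0,0],[0,0,1,0,0,0],[0,0,1,0,0,0],[0,0,1,0,0,0],[0,0,1,0,0,0],[0,0,1,0,0,0],[0,0,1,0,0,0],[0,0,0.7,0,0,0]]' >/dev/null
python3 -m handwheel '[[0,0,0.7,0,0,0],[0,0,0.5,0,0,0],[0,0,0,0,0,0]]' >/dev/null
python3 -c "
from h import *
need(.424,.309,.072,.05)"
```

```text
units [ 0.02 -0.19  0.08] [ 0.02  0.02 -0.02] t 7.63 p [0.4238 0.3052 0.0736] F [ 0.1 -1.2 -0. ] w 1.002 g 0.0 q [-0.39  0.5  -0.45  1.96  0.32  0.75 -2.55]
```

```bash

python3 -m handwheel '[[0,-0.2,0,0,0,0],[0,0,0,0,0,0]]' >/dev/null
python3 -m handwheel '[[0,0,0,0,0,0],[0,0,0,0,0,0],[0,0,0,0,0,0],[0,0,0,0,0,0],[0,0,0,0,0,0],[0,0,0,0,0,0],[0,0,0,0,0,0]]' 0.3 40
python3 -c "
from h import *
need(.424,.309,.072,.05)"
```

```text
clock: 8.38
position: [0.4241, 0.3097, 0.0749]
ee_rot: [3.14, 0.078, 0.0]
force: [-1.1, -3.5, 6.1]
width: 0.686
gripper_force: 40.1
units [-0.01  0.03  0.14] [ 0.01 -0.   -0.  ] t 8.38 p [0.4241 0.3097 0.0749] F [-1.1 -3.5  6.1] w 0.686 g 40.1 q [-0.4   0.5  -0.46  1.95  0.32  0.75 -2.55]
```

```bash

python3 -m handwheel '[[0,0,-0.5,0,0,0],[0,0,-1,0,0,0],[0,0,-1,0,0,0],[0,0,-1,0,0,0],[0,0,-1,0,0,0],[0,0,-1,0,0,0],[0,0,-1,0,0,0],[0,0,-1,0,0,0]]' 
python3 -m handwheel '[[0.2,1,0,0,0,0],[0.2,1,0,0,0,0],[0.2,1,0,0,0,0],[0.2,1,0,0,0,0],[0.2,1,0,0,0,0],[0.2,1,0,0,0,0],[0.2,1,0,0,0,0],[0.2,1,0,0,0,0]]' >/dev/null
python3 -m handwheel '[[0.2,1,0,0,0,0],[0.2,1,0,0,0,0],[0.2,1,0,0,0,0],[0.2,1,0,0,0,0],[0.2,1,0,0,0,0],[0.2,1,0,0,0,0],[0.2,1,0,0,0,0],[0.2,1,0,0,0,0]]' >/dev/null
python3 -m handwheel '[[0,0,0,0,0,0.6],[0,0,0,0,0,0.6],[0,0,0,0,0,0.6],[0,0,0,0,0,0.6],[0,0,0,0,0,0]]' 
python3 -c "
from h import *
need(.5112,-.026,.18)"
```

```text
clock: 9.05
position: [0.4233, 0.3106, 0.2261]
ee_rot: [-3.14, -0.081, 0.001]
force: [0.3, -0.6, -2.2]
width: 0.692
gripper_force: 39.9
clock: 10.8
position: [0.5038, -0.0055, 0.225]
ee_rot: [-3.135, 0.186, -0.0]
force: [0.1, -0.4, -3.4]
width: 0.685
gripper_force: 39.9
units [0.49 0.98 2.25] [-0.01  0.    0.02] t 10.8 p [ 0.5038 -0.0055  0.225 ] F [ 0.1 -0.4 -3.4] w 0.685 g 39.9 q [ 0.19  0.27 -0.35  1.84  0.1   1.05 -1.89]
```

```bash

python3 -m handwheel '[[0.25,0.5,0.7,0,0,0],[0.25,0.5,0.8,0,0,0],[0,0,0.8,0,0,0],[0,0,0.8,0,0,0],[0,0,0.6,0,0,0],[0,0,0,0,0,0],[0,0,0,0,0,0]]' >/dev/null
python3 - <<'E'
from h import *
need(.5112,-.026,.114)
I={n:get_image(n) for n in("top","side")}
s=observe();zm=s["position"][2]-.0699;p0=tuple(s["position"][:2])
m=lambda x,y,z=zm:frus(x,y,z,.072,.065,.06)
r=pick("tumbler","side",proj(I["side"],(*p0,zm+.05)))
print("none" if r is None else (r.sum(),np.argwhere(r).min(0),np.argwhere(r).max(0)), "pred",[proj(I["side"],q).round(1) for q in m(*p0)[[0,10,20,30]]])
cv2.imwrite("pics/s3.png",cv2.resize(I["side"]["image"][100:250,180:380,::-1],None,fx=4,fy=4,interpolation=cv2.INTER_CUBIC))
E
```

```text
units [-0.   -0.03  1.83] [-0.    0.02  0.06] t 11.38 p [ 0.5112 -0.0267  0.1507] F [-1.2  0.7 -1.8] w 0.689 g 39.9 q [ 0.2   0.36 -0.32  1.92  0.14  0.89 -1.88]
(np.int64(507), array([157, 259]), array([194, 279])) pred [array([277.7, 192.2]), array([273.1, 183.3]), array([259.4, 185.7]), array([263.7, 194.8])]
```

View pics/s3.png

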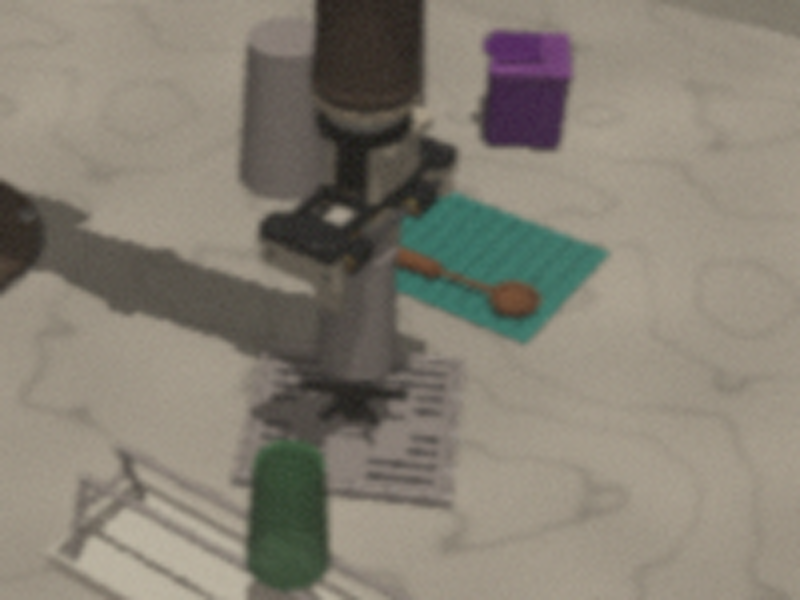

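The tumbler's silhouette matches the prediction, with the mouth at crop (358,372) just above the star at (350,390) and centred on it. Now I'll press down gradually.

```bash

python3 -m handwheel '[[0,0,0.6,0,0,0],[0,0,0.6,0,0,0],[0,0,0.4,0,0,0],[0,0,0.25,0,0,0],[0,0,0.1,0,0,0],[0,0,0.1,0,0,0],[0,0,0.1,0,0,0]]'
python3 -m handwheel '[[0,0,0.1,0,0,0],[0,0,0.1,0,0,0],[0,0,0,0,0,0]]' - 50
python3 -m handwheel '[[0,0,0.1,0,0,0],[0,0,0.1,0,0,0],[0,0,0,0,0,0]]'
```

```text
clock: 12.12
position: [0.5119, -0.027, 0.1084]
ee_rot: [3.136, -0.184, 0.001]
force: [-2.5, -0.5, 6.6]
width: 0.689
gripper_force: 40.1
clock: 12.37
position: [0.5121, -0.027, 0.1048]
ee_rot: [3.136, -0.184, 0.002]
force: [-4.2, -0.4, 9.4]
width: 0.685
gripper_force: 50.2
clock: 12.62
position: [0.5135, -0.027, 0.1041]
ee_rot: [3.135, -0.184, 0.008]
force: [-14.3, -0.7, 48.3]
width: 0.679
gripper_force: 51.3
```

```bash

python3 -m handwheel '[[0,0,-0.06,0,0,0],[0,0,0,0,0,0]]'
for i in 1; do python3 -m handwheel '[[0,0,0,0,0,0],[0,0,0,0,0,0],[0,0,0,0,0,0],[0,0,0,0,0,0],[0,0,0,0,0,0],[0,0,0,0,0,0],[0,0,0,0,0,0],[0,0,0,0,0,0]]'; done
python3 - <<'E'
from h import *
I=get_image("side"); cv2.imwrite("pics/s4.png",cv2.resize(I["image"][120:240,190:350,::-1],None,fx=5,fy=5,interpolation=cv2.INTER_CUBIC))
E
```

```text
clock: 12.78
position: [0.513, -0.0269, 0.1043]
ee_rot: [3.136, -0.184, 0.006]
force: [-11.2, 0.4, 36.3]
width: 0.684
gripper_force: 50.9
clock: 13.45
position: [0.513, -0.0269, 0.1043]
ee_rot: [3.136, -0.184, 0.006]
force: [-11.3, -0.1, 36.4]
width: 0.689
gripper_force: 50.9
```

View pics/s4.png

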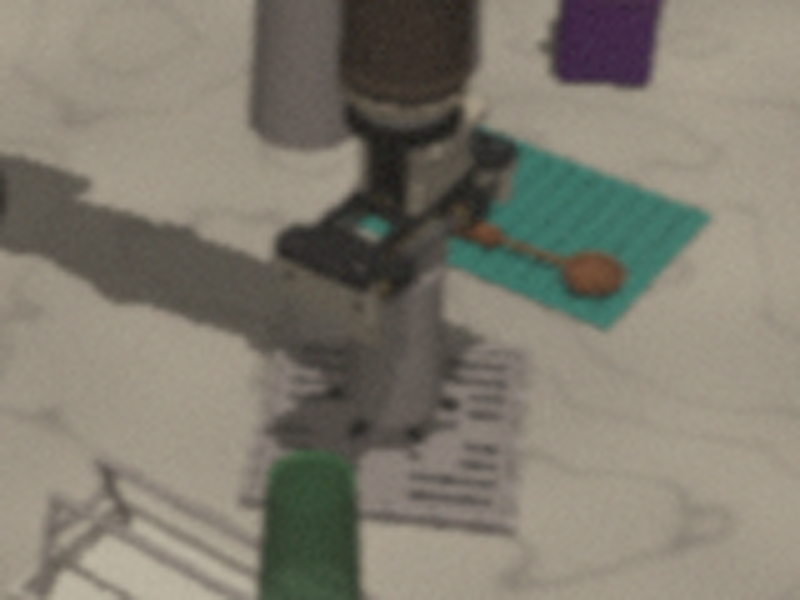

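The star's arm tips poke out evenly round the rim (crop 335,390 / 450,405 / 360,428 / 415,433), so it is centred. The force sits on the stop, so I'll keep holding and then lift.

```bash

for i in 1 2; do python3 -m handwheel '[[0,0,0,0,0,0],[0,0,0,0,0,0],[0,0,0,0,0,0],[0,0,0,0,0,0],[0,0,0,0,0,0],[0,0,0,0,0,0],[0,0,0,0,0,0],[0,0,0,0,0,0]]' >/dev/null; done
python3 -m handwheel '[[0,0,0,0,0,0],[0,0,0,0,0,0],[0,0,0,0,0,0],[0,0,0,0,0,0],[0,0,0,0,0,0]]'
python3 -m handwheel '[[0,0,-0.1,0,0,0],[0,0,-0.3,0,0,0],[0,0,-0.6,0,0,0],[0,0,-1,0,0,0],[0,0,-1,0,0,0],[0,0,-1,0,0,0],[0,0,-1,0,0,0],[0,0,-1,0,0,0]]' >/dev/null
python3 -m handwheel '[[0,0,-1,0,0,0],[0,0,-1,0,0,0],[0,0,-0.5,0,0,0],[0,0,0,0,0,0]]'
python3 -c "
from h import *
need(.4785,-.259,.25)"
```

```text
clock: 15.25
position: [0.513, -0.0269, 0.1043]
ee_rot: [3.136, -0.184, 0.006]
force: [-10.6, -0.2, 35.9]
width: 0.684
gripper_force: 50.9
clock: 16.25
position: [0.5129, -0.0269, 0.2732]
ee_rot: [-3.136, 0.184, -0.007]
force: [0.5, 0.2, -1.7]
width: 0.68
gripper_force: 49.9
units [-0.36 11.73  1.15] [-0.01 -0.06  0.04] t 16.25 p [ 0.5129 -0.0269  0.2732] F [ 0.5  0.2 -1.7] w 0.68 g 49.9 q [ 0.22  0.24 -0.34  1.75  0.09  1.16 -1.83]
```

```bash

python3 -m handwheel '[[0,0.9,0,0,0,0],[0,1,0,0,0,0],[0,1,0,0,0,0],[0,1,0,0,0,0],[0,1,0,0,0,0],[-0.1,1,0,0,0,0],[-0.1,1,0,0,0,0],[-0.1,1,0,0,0,0]]' >/dev/null
python3 -m handwheel '[[0,1,0,0,0,0],[0,1,0,0,0,0],[0,1,0,0,0,0],[0,0.8,0,0,0,0],[0,0,0.5,0,0,0],[0,0,1,0,0,0],[0,0,1,0,0,0],[0,0,0,0,0,0]]' >/dev/null
python3 - <<'E'
from h import *
need(.4785,-.259,.165)
I={n:get_image(n) for n in("top","side")}
m=lambda x,y,a:box(x,y,a,[(.33,.115,0),(.3,.051,.085)])
p0=(.543,-.266,-.12)
for n in I:
    r=pick("rack",n,proj(I[n],(.543,-.266,.04)),True)
    if r is not None: print(n,*fit(m,p0,{n:r},I))
im=cv2.resize(I["side"]["image"][150:300,160:340,::-1],None,fx=4,fy=4,interpolation=cv2.INTER_CUBIC)
c,s=np.cos(-.12),np.sin(-.12)
for ly in(-.022,.022):
    q=[proj(I["side"],(.543+c*lx-s*ly,-.2662+s*lx+c*ly,.085)) for lx in(-.15,.15)]
    cv2.line(im,*[tuple(int(v) for v in (t-[160,150]+.5)*4) for t in q],(0,0,255),1)
cv2.imwrite("pics/s5.png",im)
E
```

```text
units [0.17 0.07 2.55] [-0.04  0.11  0.05] t 17.58 p [ 0.4756 -0.2573  0.216 ] F [-0.9  0.4 -2.2] w 0.68 g 49.9 q [ 0.55  0.33 -0.2   1.77  0.07  1.06 -1.36]
top [ 0.5447 -0.2633 -0.163 ] 359.7 {'top': 1892}
side [ 0.5458 -0.2666 -0.1321] 87.3 {'side': 3906}
```

View pics/s5.png

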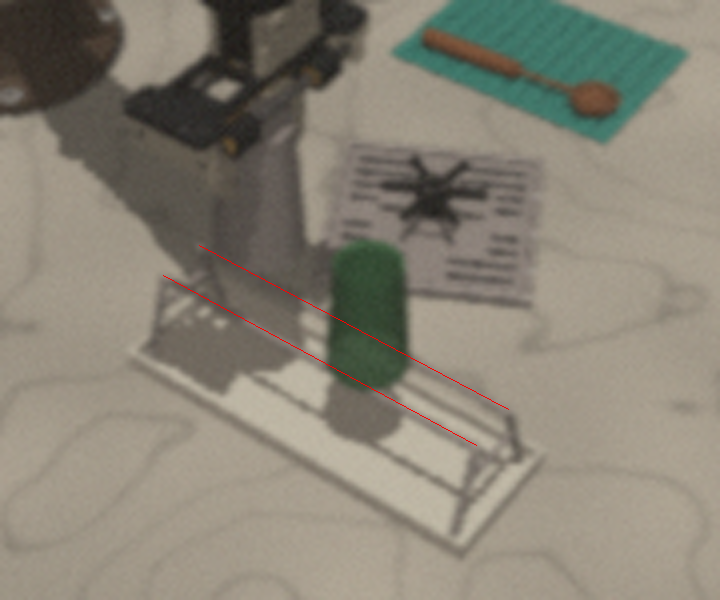

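The tumbler hangs over the free left half of the rack. The predicted rail lines match the leg tops (~163,278 and ~510,412) to a few mm, and there is a clear gap to the glass at (368,315). Now I'll lower it.

```bash

python3 -m handwheel '[[0.1,0.05,0.6,0,0.1,0],[0.07,0,0.8,0,0,0],[0,0,0.6,0,0,0],[0,0,0.3,0,0,0],[0,0,0.15,0,0,0],[0,0,0.1,0,0,0],[0,0,0,0,0,0]]'
python3 -m handwheel '[[0,0,0.1,0,0,0],[0,0,0.1,0,0,0],[0,0,0,0,0,0]]'
```

```text
clock: 18.37
position: [0.4822, -0.2602, 0.1705]
ee_rot: [3.135, -0.184, 0.012]
force: [0.7, 1.0, -2.1]
width: 0.681
gripper_force: 49.9
clock: 18.62
position: [0.4818, -0.2602, 0.166]
ee_rot: [3.136, -0.184, 0.011]
force: [-0.3, 0.3, -1.4]
width: 0.683
gripper_force: 49.9
```

```bash

python3 -m handwheel '[[0,0,0.1,0,0,0],[0,0,0.1,0,0,0],[0,0,0.1,0,0,0],[0,0,0.06,0,0,0],[0,0,0.05,0,0,0],[0,0,0,0,0,0]]'
python3 -m handwheel '[[0,0,0.05,0,0,0],[0,0,0.05,0,0,0],[0,0,0,0,0,0]]'
```

```text
clock: 19.12
position: [0.4818, -0.2601, 0.1575]
ee_rot: [3.136, -0.184, 0.01]
force: [-0.7, 0.2, -3.1]
width: 0.682
gripper_force: 49.9
clock: 19.37
position: [0.4818, -0.2601, 0.1556]
ee_rot: [3.136, -0.184, 0.011]
force: [1.0, 0.3, -2.0]
width: 0.685
gripper_force: 49.9
```

```bash

python3 -m handwheel '[[0,0,0.04,0,0,0],[0,0,0,0,0,0]]'
```

```text
clock: 19.53
position: [0.482, -0.2602, 0.1549]
ee_rot: [3.136, -0.184, 0.011]
force: [-0.8, 0.2, -2.0]
width: 0.681
gripper_force: 49.9
```

```bash

python3 -m handwheel '[[0,0,0.04,0,0,0],[0,0,0,0,0,0]]'
python3 -m handwheel '[[0,0,0.04,0,0,0],[0,0,0,0,0,0]]'
```

```text
clock: 19.7
position: [0.4824, -0.2603, 0.1547]
ee_rot: [3.135, -0.184, 0.013]
force: [-1.4, -0.0, 2.4]
width: 0.682
gripper_force: 50.0
clock: 19.87
position: [0.4827, -0.2603, 0.1545]
ee_rot: [3.135, -0.184, 0.014]
force: [-1.5, 1.3, 9.4]
width: 0.685
gripper_force: 50.2
```

Contact was at 0.1547, as expected. I'll release gently and look.

```bash

python3 -m handwheel '[[0,0,-0.04,0,0,0],[0,0,0,0,0,0]]' - 10
python3 -m handwheel '[[0,0,0,0,0,0],[0,0,0,0,0,0],[0,0,0,0,0,0],[0,0,0,0,0,0],[0,0,0,0,0,0]]' 0.75
python3 -m handwheel '[[0,0,0,0,0,0],[0,0,0,0,0,0],[0,0,0,0,0,0],[0,0,0,0,0,0],[0,0,0,0,0,0]]' 1
python3 -c "
from h import *
I=get_image('side');cv2.imwrite('pics/s6.png',cv2.resize(I['image'][150:300,160:340,::-1],None,fx=4,fy=4,interpolation=cv2.INTER_CUBIC))"
```

```text
clock: 20.03
position: [0.4823, -0.2602, 0.1545]
ee_rot: [3.136, -0.184, 0.012]
force: [0.9, 0.9, 2.6]
width: 0.699
gripper_force: 10.1
clock: 20.45
position: [0.4818, -0.2602, 0.154]
ee_rot: [3.136, -0.184, 0.011]
force: [0.7, -0.1, -0.0]
width: 0.747
gripper_force: 0.0
clock: 20.87
position: [0.4819, -0.2602, 0.1541]
ee_rot: [3.136, -0.184, 0.011]
force: [0.3, 0.3, 0.5]
width: 0.993
gripper_force: 0.0
```

View pics/s6.png

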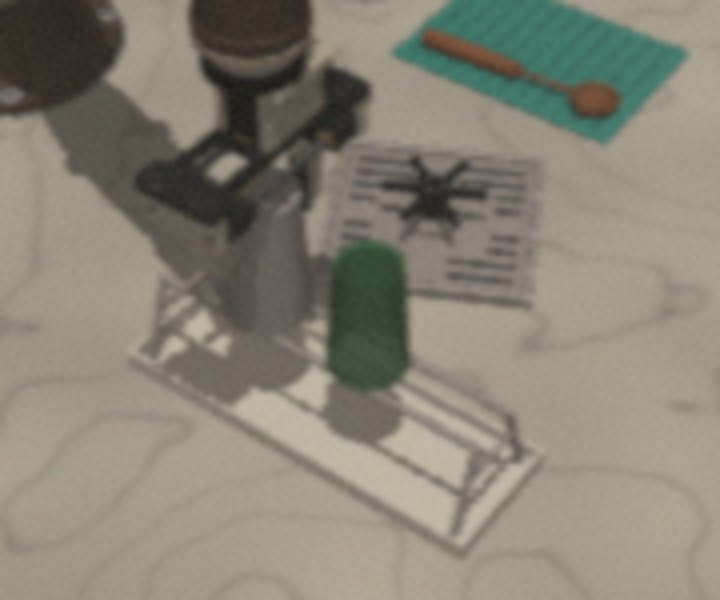

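The tumbler stands upright on the rails, with its mouth at about (260,325). It is clear of the glass, and the fingers are open. I'll retreat straight up and check again.

```bash

python3 -m handwheel '[[0,0,-0.3,0,0,0],[0,0,-0.6,0,0,0],[0,0,-0.8,0,0,0],[0,0,-1,0,0,0],[0,0,-1,0,0,0],[0,0,-1,0,0,0],[0,0,-1,0,0,0],[0,0,-1,0,0,0]]' >/dev/null
python3 -m handwheel '[[0,0,-1,0,0,0],[0,0,-1,0,0,0],[0,0,-0.5,0,0,0],[0,0,0,0,0,0],[0,0,0,0,0,0],[0,0,0,0,0,0],[0,0,0,0,0,0],[0,0,0,0,0,0]]'
python3 - <<'E'
from h import *
I={"side":get_image("side")}
p0=(.481,-.26);r=pick("tumbler","side",proj(I["side"],(*p0,.14)))
if r is not None: print(fit(lambda x,y:frus(x,y,.085,.072,.058,.12),p0,{"side":r},I))
r=pick("glass","side",proj(I["side"],(.579,-.269,.13)))
if r is not None: print(fit(lambda x,y:frus(x,y,.085,.066,.054,.1),(.579,-.269),{"side":r},I))
cv2.imwrite('pics/s7.png',cv2.resize(I["side"]['image'][150:300,160:340,::-1],None,fx=4,fy=4,interpolation=cv2.INTER_CUBIC))
E
```

```text
clock: 22.25
position: [0.4802, -0.2599, 0.337]
ee_rot: [-3.136, 0.184, -0.008]
force: [0.4, 0.3, -0.1]
width: 0.999
gripper_force: 0.0
(array([ 0.481 , -0.2533]), np.float64(66.3), {'side': 813})
(array([ 0.5801, -0.2687]), np.float64(35.1), {'side': 701})
```

View pics/s7.png

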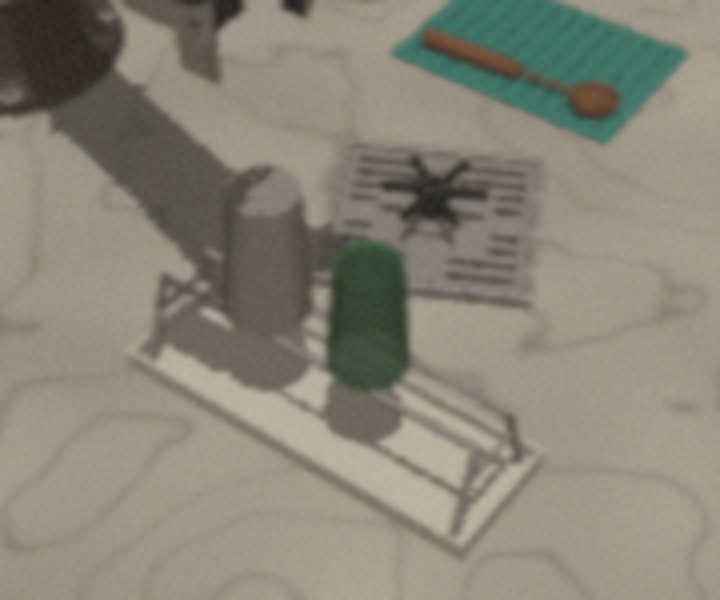

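The tumbler stands upright across both rails at (268,255). The glass hasn't moved, the star is back up, and the hand is clear. I'm handing in the job.

```bash
python3 -c "
from cell import *
print(sign_off())"
```

```text
the job is handed in; nothing more can be done
None
```

I pressed the smallest tumbler centred onto the star until the force showed it on its stop, held it there about 2.5 s, and set it mouth-down across both rack rails beside the glass, which did not move; I handed the job in at about 22 s.

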